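# Put the short vial and the tally counter away in the open drawer

### The job

Put the shortest of the three amber vials upright into the front left compartment of the open drawer, and lay the chrome tally counter flat, face up, in the front right compartment (left and right as seen from the robot). Let go of both, and leave the drawer open where it is.

Things in the scene. Friction and masses are not known exactly. Their poses are not given: they have to be found in the camera images.
- vial_short_centre (a point): Centre, half-way up, of the shortest amber vial: an upright cylinder 34 mm in diameter, 52 mm tall, about 30 g, with a white cap (upper 14 mm, same diameter); z up through the cap. It stands on the table. The two other vials (same diameter, 76 and 100 mm tall), a domino and the counter stand at least 80 mm away, centre to centre.
- counter_centre (a point): Centre, half-way up, of the chrome hand tally counter, which lies face up on the table: a disc 42 mm in diameter and 30 mm high, about 90 g, z up through its face. A plunger sticks out along its +x to 34 mm from the centre, a finger ring along its -x to 39 mm; its two sides along +y and -y are bare, so grip it across y (42 mm).
- left_bay (a point): Floor centre of the front left compartment (130 mm along x, 121 mm along y, open above) of the open top drawer of a low white-fronted drawer unit; 80 mm above the table. x points from the drawer front into the unit, y left, z up. Above this floor: side walls 38 mm, dividers 34, drawer front 48, unit body 60 (it begins 75 mm or more along +x). The drawer slides if pushed with over 1 N.
- right_bay (a point): Floor centre of the front right compartment, 127 mm to the -y side of left_bay; same size, axes and walls.
Things that resemble listed ones, but are neither listed nor needed, are in the scene too. Leave any blue look-alike of the part that bears counter_centre alone. What is shaped like the part that bears vial_short_centre but purple is not meant.

How it is judged:
At the end, for the whole second after the job is handed in: The short vial stands upright (within 0.2 rad) on the floor of the front left compartment and the tally counter lies face up (within 0.2 rad) on the floor of the front right one, each anywhere inside its compartment, both at rest and released; the drawer is still open, within 40 mm of where it was (x of vial_short_centre in the frame of left_bay between -0.06 and 0.06 m and y of vial_short_centre in the frame of left_bay between -0.056 and 0.056 m and z of vial_short_centre in the frame of left_bay between 0.018 and 0.034 m and angle between each of vial_short_centre, counter_centre's own z axis and vertical below 0.2 rad and x of counter_centre in the frame of right_bay between -0.06 and 0.06 m and y of counter_centre in the frame of right_bay between -0.056 and 0.056 m and z of counter_centre in the frame of right_bay between 0.007 and 0.023 m and linear speed of each of vial_short, counter below 0.02 m/s and distance of left_bay from where it was at the start of the episode below 0.04 m); the robot touches nothing.
It also fails if it takes over 64 s, if anything falls off the work surface, if the arm or the gripper's body presses on something with over 40 N, if the wrist force passes 120 N, or if a joint passes its speed limit or range.

### The arm

A 7-joint arm with a two-finger parallel gripper is mounted at the origin on the work surface. World frame = base frame: x ahead of the robot, y to its left, z up, the work surface at z = 0. Lengths are in m, angles in rad, forces in N, time in s.
With the tool pointing down it reaches from about 0.4 to 0.925 m from the base axis. Payload 5.6 kg.
Tool frame: the origin (TCP) lies between the finger pads; the fingertips stand 22 mm ahead of it and the grasp point (between the pads) lies 3 mm ahead of it; z points along the fingers, y is the line along which they close (so a half turn about z gives the same grasp; the last joint's range is limited). The gripper opens to 85 mm and grips with 20 to 120 N. Pads are 22 mm wide; open, the fingers measure 114 mm over their backs; the gripper's body (76 mm by 85 mm) begins 54 mm behind the grasp point. The pads swing forward as they close: fully open they stand 13 mm farther back than shut.
Start: joints at [-1.375, 0.468, -0.012, 1.603, 0.006, 1.071, -0.056], TCP at [0.154, 0.632, 0.253] pointing down, gripper open.
Joint ranges: [-2.53, 2.53], [-0.31, 2.02], [-1.57, 1.55], [0.28, 2.44], [-1.29, 4.43], [0.15, 1.84], [-2.92, 2.92]. Speed limits (rad/s): [2.57, 2.57, 3.14, 3.14, 3.14, 3.14, 3.14].

### API

Orientations are given as a unit quaternion [x, y, z, w].
In Python, from bench import robot gives the robot as it stands. The module is installed in compiled form; this text tells all that it offers.
- The arm moves only by the tool jog_arm, never from a script. Its argument "motion" is a list of rows, each a list of 6 numbers: the shift along the tool's x, y, z as a fraction of full scale, then the turn, a rotation vector about the tool's x, y, z as a fraction of full scale. A call has 1 to 5 rows; each row shifts and turns the commanded pose from where the row before left it, along the tool's axes as they then stand; what a row does not reach is not made up. Full scale, the value 1, is 0.075 m for a shift and pi/2 rad for a turn. A row lasts 1/8 s, in which the tool goes at most 62.5 mm and 10.7 degrees, less where a joint would pass 70% of its speed; a pose out of reach is approached as far as the arm can. A call with a number of a shift or a turn outside -1 to 1 is refused whole. A call with a gripper value outside its range is refused whole. "jaw" is the finger opening in mm, from 0 to 85.4, set as the call begins (left out, the last holds). The fingers move at their own pace and stop on an object; "grip_force" is the grip in N (left out, the last holds). Time passes only in rows, so rows that do not move let the fingers close. It gives the time, the measured TCP pose, the force, the opening and the grip force at its end, in the units of the state.
- robot.observe(): the state, without advancing time (a new reading comes with each control period).
- robot.camera(name): name is "scene" or "top" or "wrist"; returns the picture (420x560x3 uint8, blue, green, red); there is no depth.
- robot.camera_info(name): a dict with "K" (3x3 intrinsics, pixels), "k1" (the pictures are not rectified: a ray, as slopes to the right and down, at radius r is drawn at 1 + k1 r^2 times it, then the intrinsics apply), "T" (4x4, takes a point from camera to world coordinates); the wrist camera has in their place "mount" (4x4, takes a point from camera to tool coordinates, whose origin is the TCP and whose axes are the flange's). Camera axes: x right, y down, z forward; pixel columns grow to the right and rows downward; lengths in m; the calibration is good to about 2 mm. A picture is of the moment at which its call begins: read the wrist's pose just before it. camera_info takes no time and is no camera call.
- robot.hand_in(): hands the job in; it is judged then, once.
The state is a dict: "clock": time; "q": joint angles; "joint_velocities": joint speeds; "joint_torque": joint torques, N m; "eef_pos": TCP position; "ee_rot": TCP orientation; "wrist_force": force on the tool from outside, world axes, zero at the start; "ft_torque": the same for the moment, N m; "grip_width": finger opening in m; "finger_force": force on a finger pad.
Only numpy, scipy, OpenCV 4.12 (cv2) and the standard library are available. Lean on these libraries where they do the work, as an engineer would, in place of code of your own. Each camera call takes 0.05 s, during which the arm holds its last target. There are 200 camera calls.

## Working session

There is one attempt and no reset: what is moved stays moved. The work goes in short steps, Python scripts to look and compute and a tool call to move; the robot and the scene stay as the last step left them, time stands still between calls to the robot, and variables do not carry over. Pictures are saved under pics/ and viewed, at most 10 in all, crops included, and the job is handed in when it is done.

Besides the shell and the picture viewer there is one more tool, called as a command line: name --pt "numbers of a row" for each row, then --argument value for the rest. jog_arm: Moves the arm, as the interface text tells. Its arguments: {"type":"object","properties":{"motion":{"type":"array","items":{"type":"array","items":{"type":"number"}}},"jaw":{"type":"number"},"grip_force":{"type":"number"}},"required":["motion"]}

```bash
mkdir -p pics; cat > h.py <<'E'
import numpy as np, cv2
from bench import robot
from scipy.spatial.transform import Rotation as R
def T_of(name,s=None):
    i=robot.camera_info(name)
    if 'T' in i: return i,np.array(i['T'])
    s=s or robot.observe()
    M=np.eye(4); M[:3,:3]=R.from_quat(s['ee_rot']).as_matrix(); M[:3,3]=s['eef_pos']
    return i,M@np.array(i['mount'])
def ray(i,T,u,v):
    d=cv2.undistortPoints(np.array([[[u,v]]],float),np.array(i['K'],float),np.array([i['k1'],0,0,0],float))[0,0]
    return T[:3,3],T[:3,:3]@np.array([d[0],d[1],1])
def onz(i,T,u,v,z):
    o,d=ray(i,T,u,v); return o+d*(z-o[2])/d[2]
def cross(r1,r2):
    (o1,d1),(o2,d2)=r1,r2; A=np.stack([d1,-d2],1); t=np.linalg.lstsq(A,o2-o1,rcond=None)[0]
    p,q=o1+t[0]*d1,o2+t[1]*d2; return (p+q)/2,np.linalg.norm(p-q)
E
python3 - <<'E'
from h import *
s=robot.observe(); print(s)
a=[]
for n in("scene","top","wrist"):
    im=robot.camera(n); cv2.imwrite(f"pics/{n}0.png",im); i,T=T_of(n,s); print(n,i['K'],i['k1'],T.round(3).tolist(),i.get('mount'))
E
```

```text
{'clock': 0.0, 'q': array([-1.37501858,  0.46839958, -0.01156898,  1.60363898,  0.0059514 ,
        1.07141088, -0.05626816]), 'joint_velocities': array([-0.00010342, -0.00155954, -0.00033094, -0.00015314, -0.00082846,
        0.00189193,  0.00141936]), 'joint_torque': array([ 1.54276158e-04, -5.32384193e+01,  2.13290553e-02, -2.51304960e+01,
        1.14180826e-02,  7.85692537e-03,  7.23014182e-07]), 'eef_pos': array([0.15368173, 0.6310248 , 0.25231738]), 'ee_rot': array([ 1.19147885e-01,  9.92876101e-01, -9.09249657e-04, -5.92307254e-05]), 'wrist_force': array([-0.33828368,  0.70263437, -0.90133136]), 'ft_torque': array([ 0.02181902, -0.00969472, -0.00644688]), 'finger_force': 0.0, 'grip_width': 0.08542838884473991}
scene [[387.99947714   0.         281.72363062]
 [  0.         387.99947714 214.74222638]
 [  0.           0.           1.        ]] -0.009891782591632701 [[0.05, 0.82, -0.57, 1.015], [0.999, -0.048, 0.018, 0.032], [-0.013, -0.57, -0.821, 0.733], [0.0, 0.0, 0.0, 1.0]] None
top [[439.39276387   0.         273.02366942]
 [  0.         439.39276387 209.21436716]
 [  0.           0.           1.        ]] 0.046474958486570184 [[0.008, -0.996, 0.086, 0.465], [-1.0, -0.007, 0.005, 0.041], [-0.005, -0.086, -0.996, 0.982], [0.0, 0.0, 0.0, 1.0]] None
wrist [[350.23089508   0.         270.4956798 ]
 [  0.         350.23089508 214.13837664]
 [  0.           0.           1.        ]] 0.023091838056560045 [[0.236, 0.938, 0.254, 0.089], [0.972, -0.227, -0.064, 0.647], [-0.002, 0.262, -0.965, 0.374], [0.0, 0.0, 0.0, 1.0]] [[ 6.47119414e-04 -9.65002660e-01 -2.62239293e-01  6.62714531e-02]
 [ 9.99999780e-01  6.61852823e-04  3.21444474e-05 -2.67863760e-04]
 [ 1.42544339e-04 -2.62239257e-01  9.65002877e-01 -1.21858131e-01]
 [ 0.00000000e+00  0.00000000e+00  0.00000000e+00  1.00000000e+00]]
```

View pics/scene0.png

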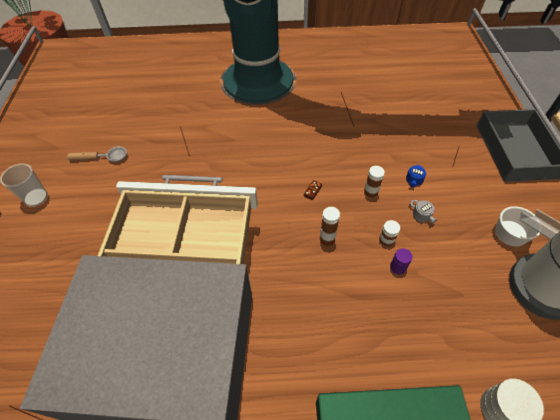

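View pics/top0.png

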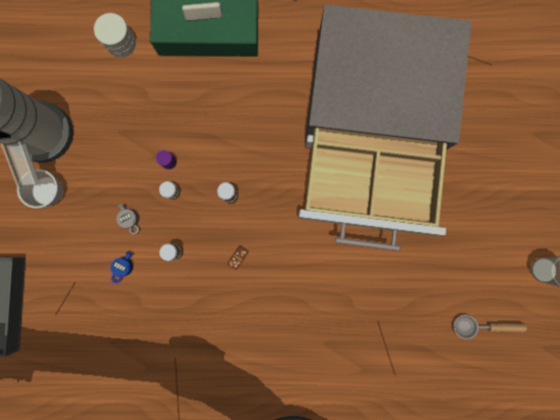

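The scene view shows the arm base at the top. The short vial is at about (390,233), the chrome counter at (425,211), and the drawer is open at (180,225). In the top view they are at (168,190), (126,218) and (375,180). Next I'll zoom in and measure.

```bash
python3 - <<'E'
from h import *
t=cv2.imread("pics/top0.png"); s=cv2.imread("pics/scene0.png")
f=lambda a,x,y,w,h:cv2.resize(a[y:y+h,x:x+w],(400,300),interpolation=cv2.INTER_CUBIC)
o=np.vstack([np.hstack([f(t,90,140,120,90),f(t,296,124,160,120)]),np.hstack([f(s,370,165,100,75),f(s,96,170,160,120)])])
cv2.imwrite("pics/zoom.png",o)
E
```

```text
(no output)
```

View pics/zoom.png

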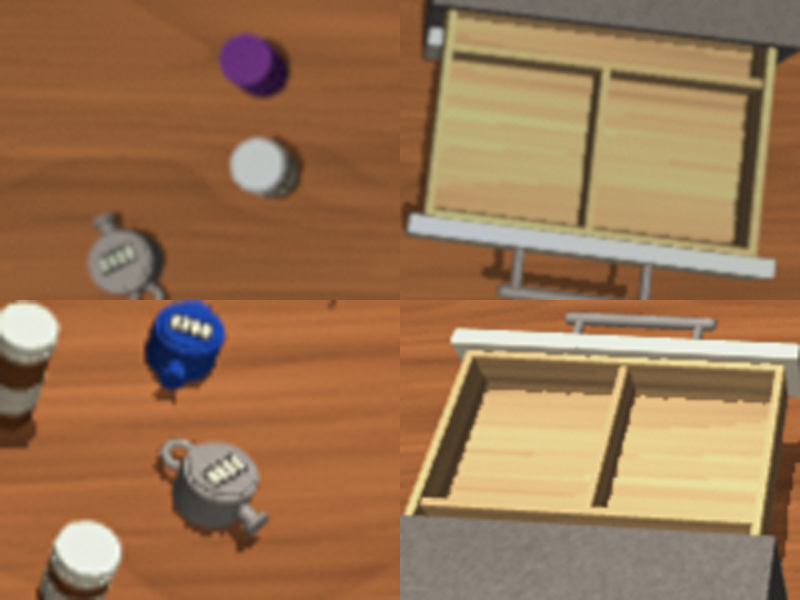

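Zoom: cap and counter face are clear in both views; counter plunger points up-left in top (122,207) with the ring at (133.5,229). Drawer divider runs (378,152)–(371,215) in top.

```bash
python3 - <<'E'
from h import *
it,Tt=T_of("top"); iS,Ts=T_of("scene")
P={'cap':((168,189.5),(391.7,227.2)),'face':((126.6,218.6),(425.5,207.5)),'plunger':((122.1,206.6),(433.7,220)),'ring':((133.5,228.8),(414.2,203.7)),
'divfront':((370.8,215.2),(185.2,197.2)),'Lfront':((307.5,207),(248.8,198)),'Rfront':((437.5,225),(126,192))}
for k,(a,b) in P.items():
    p,e=cross(ray(it,Tt,*a),ray(iS,Ts,*b)); print(k,p.round(4),round(e,4))
for n,u in dict(Tj=(378,152),df=(370.8,215.2)).items(): print(n,onz(it,Tt,*u,.114).round(4))
for n,u in dict(Lr=(316,144),Lf=(307.5,207),Rr=(441.2,157.2),Rf=(436.8,224)).items(): print(n,onz(it,Tt,*u,.118).round(4))
for n,u,z in(('capz',(168,189.5),.052),('face',(126.6,218.6),.03),('pl',(122.1,206.6),.015),('ring',(133.5,228.8),.015),('tall',(168.5,252),.076),('tall2',(226.5,191),.1)): print(n,onz(it,Tt,*u,z).round(4))
E
```

```text
cap [0.5865 0.2722 0.0513] 0.0035
face [0.5253 0.3655 0.0292] 0.0044
plunger [0.5523 0.3799 0.0182] 0.0044
ring [0.5034 0.3518 0.0153] 0.0005
divfront [ 0.5298 -0.147   0.1129] 0.0003
Lfront [ 0.5446 -0.0199  0.1196] 0.0038
Rfront [ 0.5109 -0.2721  0.1158] 0.0071
Tj [ 0.6563 -0.1625  0.114 ]
df [ 0.5298 -0.147   0.114 ]
Lr [ 0.6711 -0.0387  0.118 ]
Lf [ 0.5448 -0.0219  0.118 ]
Rr [ 0.6454 -0.2853  0.118 ]
Rf [ 0.5132 -0.2737  0.118 ]
capz [0.5861 0.2702 0.052 ]
face [0.5248 0.3629 0.03  ]
pl [0.5522 0.3788 0.015 ]
ring [0.5035 0.3521 0.015 ]
tall [0.454  0.2596 0.076 ]
tall2 [0.5777 0.1404 0.1   ]
```

jog_arm --pt "-0.66 -0.36 0 0 0 0" --pt "-0.66 -0.36 0 0 0 0" --pt "-0.66 -0.36 0 0 0 0" --pt "-0.66 -0.36 0 0 0 0" --pt "-0.66 -0.36 0 0 0 0" --jaw 85

```text
clock: 0.78
eef_pos: [0.3635, 0.4404, 0.2532]
ee_rot: [0.119, 0.993, -0.0, 0.0]
wrist_force: [0.4, 0.2, -0.1]
grip_width: 0.0853
finger_force: 0.0
```

jog_arm --pt "-0.66 -0.36 0 0 0 0" --pt "-0.66 -0.36 0 0 0 0" --pt "-0.66 -0.36 0 0 0 0" --pt "-0.66 -0.36 0 0 0 0" --pt "0 0 0 0 0 0"

```text
clock: 1.4
eef_pos: [0.5328, 0.2847, 0.2531]
ee_rot: [0.124, 0.992, -0.001, 0.001]
wrist_force: [-0.7, -1.2, 0.7]
grip_width: 0.0852
finger_force: 0.0
```

```bash
python3 - <<'E'
from h import *
s=robot.observe(); im=robot.camera("wrist"); cv2.imwrite("pics/w1.png",im); print(s['eef_pos'],s['ee_rot'],s['q'],s['clock'])
np.save("s1.npy",np.r_[s['eef_pos'],s['ee_rot']])
E
```

```text
[0.53276797 0.28469844 0.25305708] [ 1.23708758e-01  9.92317452e-01 -1.16241670e-03  9.31314482e-04] [-0.67604159  0.38859378  0.16590218  1.73044925 -0.06964342  1.02836019
  0.83642501] 1.4
```

View pics/w1.png

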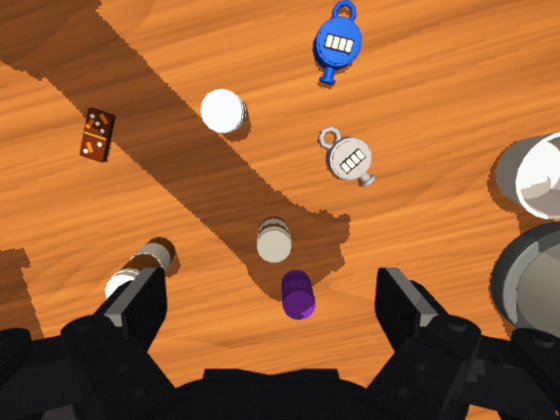

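Wrist view: short vial's cap centre at about (274,246), chrome counter face at (350,158), plunger tip (369,181), ring (330,137).

```bash
python3 - <<'E'
from h import *
a=np.load("s1.npy"); s=dict(eef_pos=a[:3],ee_rot=a[3:]); i,T=T_of("wrist",s)
for n,u,z in(('cap',(274,246),.052),('face',(350,158),.03),('pl',(369,181),.015),('ring',(330,137),.015)): print(n,onz(i,T,*u,z).round(4))
it,Tt=T_of("top")
for a,b in(((274,246),(168,189.5)),((350,158),(126.6,218.6))): p,e=cross(ray(i,T,*a),ray(it,Tt,*b)); print(p.round(4),e)
M=R.from_quat(s['ee_rot']).as_matrix(); print(M.round(3)); print(M.T@(np.array([.5855,.2705,.032])-s['eef_pos'])/.075)
E
```

```text
cap [0.5861 0.2741 0.052 ]
face [0.5236 0.3663 0.03  ]
pl [0.5541 0.3837 0.015 ]
ring [0.5005 0.3536 0.015 ]
[0.588  0.2728 0.0442] 0.0021440404695752487
[0.5264 0.3697 0.0105] 0.0007566368218332744
[[-0.969  0.246  0.002]
 [ 0.246  0.969 -0.003]
 [-0.002 -0.002 -1.   ]]
[-0.72175589 -0.00477438  2.94899234]
```

jog_arm --pt "-0.73 0.02 0 0 0 0" --pt "0 0 0.75 0 0 0" --pt "0 0 0.75 0 0 0" --pt "0 0 0.5 0 0 0" --pt "0 0 0 0 0 0"

```text
clock: 2.08
eef_pos: [0.5793, 0.2792, 0.0999]
ee_rot: [0.118, 0.993, -0.002, -0.003]
wrist_force: [-0.0, -1.0, 0.1]
grip_width: 0.0849
finger_force: 0.0
```

```bash
python3 - <<'E'
from h import *
s=robot.observe(); print(s['eef_pos']);M=R.from_quat(s['ee_rot']).as_matrix(); print(M.round(3)); print(M.T@(np.array([.5862,.273,.032])-s['eef_pos'])/.075)
im=robot.camera("wrist"); cv2.imwrite("pics/w2.png",im)
E
```

```text
[0.5792971  0.2791982  0.09992448]
[[-0.972  0.234 -0.007]
 [ 0.234  0.972 -0.003]
 [ 0.006 -0.004 -1.   ]]
[-0.11438407 -0.05491234  0.90521895]
```

View pics/w2.png

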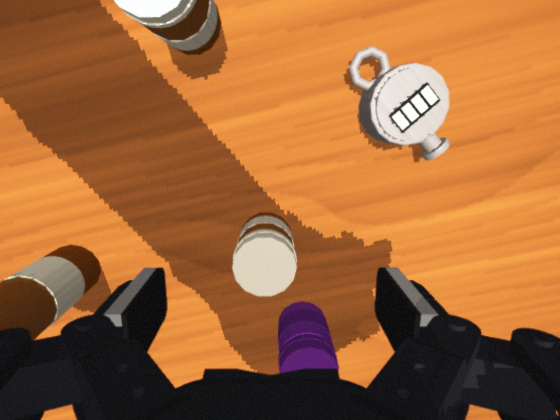

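Now the cap centre is at about (265,265); the purple cylinder is close behind at (305,340).

```bash
python3 - <<'E'
from h import *
s=robot.observe(); i,T=T_of("wrist",s); p=onz(i,T,265,265,.052); print(p, onz(i,T,410,101,.03)); M=R.from_quat(s['ee_rot']).as_matrix(); print(s['eef_pos'],M.T@(np.array([p[0],p[1],.032])-s['eef_pos'])/.075)
print(s['ee_rot'])
E
```

```text
[0.58871695 0.2745828  0.052     ] [0.52520459 0.3683397  0.03      ]
[0.58127995 0.27968968 0.10254074] [-0.11455254 -0.04184186  0.94032848]
[ 1.18211098e-01  9.92987650e-01 -4.26725611e-04 -1.21713823e-03]
```

jog_arm --pt "-0.07 -0.04 0.0 0 0 0" --pt "0 0 0.5 0 0 0" --pt "0 0 0.42 0 0 0" --pt "0 0 0 0 0 0" --pt "0 0 0 0 0 0"

```text
clock: 2.75
eef_pos: [0.5887, 0.2749, 0.0367]
ee_rot: [0.119, 0.993, 0.001, 0.002]
wrist_force: [0.4, -0.4, 0.1]
grip_width: 0.085
finger_force: 0.0
```

jog_arm --pt "0 0 0 0 0 0" --pt "0 0 0 0 0 0" --pt "0 0 0 0 0 0" --pt "0 0 0 0 0 0" --pt "0 0 0 0 0 0" --jaw 25 --grip_force 25

```text
clock: 3.38
eef_pos: [0.5875, 0.2746, 0.0351]
ee_rot: [0.119, 0.993, 0.0, 0.0]
wrist_force: [-0.4, -0.4, 5.5]
grip_width: 0.0335
finger_force: 24.9
```

jog_arm --pt "0 0 -0.3 0 0 0" --pt "0 0 -0.6 0 0 0" --pt "0 0 -0.7 0 0 0" --pt "0 0 -0.7 0 0 0" --pt "0 0 -0.2 0 0 0"

```text
clock: 4.0
eef_pos: [0.5889, 0.2751, 0.2273]
ee_rot: [0.119, 0.993, 0.002, 0.003]
wrist_force: [-0.2, -0.3, -0.6]
grip_width: 0.0335
finger_force: 25.0
```

jog_arm --pt "-0.09 -0.34 0 0 0 0" --pt "-0.17 -0.67 0 0 0 0" --pt "-0.17 -0.67 0 0 0 0" --pt "-0.17 -0.67 0 0 0 0" --pt "-0.17 -0.67 0 0 0 0"

```text
clock: 4.62
eef_pos: [0.5889, 0.039, 0.2216]
ee_rot: [0.119, 0.993, -0.0, -0.0]
wrist_force: [1.0, -0.2, -0.2]
grip_width: 0.0336
finger_force: 25.0
```

jog_arm --pt "-0.17 -0.67 0 0 0 0" --pt "-0.17 -0.67 0 0 0 0" --pt "-0.09 -0.35 0 0 0 0" --pt "0 0 0 0 0 0" --pt "0 0 0 0 0 0"

```text
clock: 5.25
eef_pos: [0.5907, -0.0886, 0.2215]
ee_rot: [0.118, 0.993, 0.0, -0.0]
wrist_force: [-0.3, 0.6, -0.1]
grip_width: 0.0334
finger_force: 25.0
```

```bash
python3 - <<'E'
from h import *
s=robot.observe(); print(s['eef_pos'],s['ee_rot'],s['q'],s['grip_width'],s['wrist_force'])
np.save("s3.npy",np.r_[s['eef_pos'],s['ee_rot']])
im=robot.camera("wrist"); cv2.imwrite("pics/w3.png",im)
E
```

```text
[ 0.59072115 -0.08863718  0.22150489] [ 1.18494910e-01  9.92954440e-01  4.83593066e-04 -4.50733552e-04] [-0.11251463  0.41558548  0.26595149  1.78066263 -0.13075741  0.96334746
  1.53999437] 0.03344391053457444 [-0.32522628  0.59067304 -0.09138106]
```

View pics/w3.png

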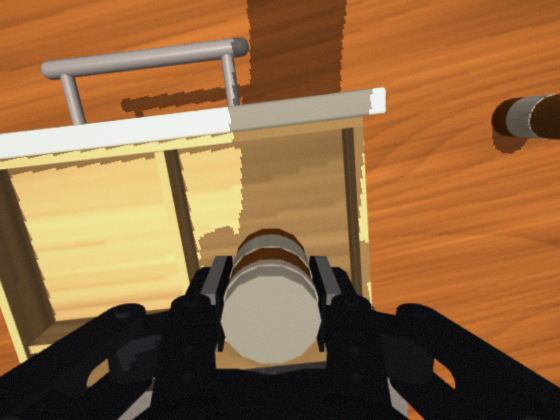

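The vial is held over the left bay. The divider's front top is at about (168,151) and the inner left front rim corner at (362,122). I'll check the bay estimate against these.

```bash
python3 - <<'E'
from h import *
a=np.load("s3.npy"); s=dict(eef_pos=a[:3],ee_rot=a[3:]); i,T=T_of("wrist",s); it,Tt=T_of("top")
for n,u,z in(('div',(168,151),.114),('Lf',(360,122),.118),('Rf',(0,168),.118),('Lr',(370,300),.118),('divrear',(197,262),.114)): print(n,onz(i,T,*u,z).round(4))
print(cross(ray(i,T,168,151),ray(it,Tt,370.8,215.2)),cross(ray(i,T,360,122),ray(it,Tt,307.5,207)))
E
```

```text
div [ 0.5302 -0.1422  0.114 ]
Lf [ 0.5411 -0.0197  0.118 ]
Rf [ 0.5158 -0.2474  0.118 ]
Lr [ 0.6639 -0.0336  0.118 ]
divrear [ 0.6085 -0.1463  0.114 ]
(array([ 0.53179369, -0.154913  ,  0.07410851]), np.float64(0.002339143390835981)) (array([ 0.54228871, -0.02147187,  0.12628872]), np.float64(0.0033945468755154414))
```

jog_arm --pt "0 0 0.4 0 0 0" --pt "0 0 0.5 0 0 0" --pt "0 0 0.3 0 0 0" --pt "0 0 0.15 0 0 0" --pt "0 0 0 0 0 0"

```text
clock: 5.92
eef_pos: [0.5908, -0.0891, 0.1201]
ee_rot: [0.118, 0.993, 0.0, -0.001]
wrist_force: [0.1, 1.2, -0.5]
grip_width: 0.0335
finger_force: 25.0
```

jog_arm --pt "0 0 0.03 0 0 0" --pt "0 0 0.0 0 0 0" --pt "0 0 0 0 0 0"

```text
clock: 6.3
eef_pos: [0.5913, -0.0902, 0.1189]
ee_rot: [0.119, 0.993, 0.0, 0.001]
wrist_force: [-1.2, -0.1, -0.8]
grip_width: 0.0333
finger_force: 25.0
```

jog_arm --pt "0 0 0.03 0 0 0" --pt "0 0 0.0 0 0 0" --pt "0 0 0 0 0 0"

```text
clock: 6.68
eef_pos: [0.5909, -0.0902, 0.116]
ee_rot: [0.119, 0.993, 0.0, -0.0]
wrist_force: [-0.2, -0.4, -0.8]
grip_width: 0.0332
finger_force: 25.0
```

jog_arm --pt "0 0 0.015 0 0 0" --pt "0 0 0 0 0 0" --pt "0 0 0 0 0 0"

```text
clock: 7.05
eef_pos: [0.5911, -0.0902, 0.115]
ee_rot: [0.119, 0.993, 0.0, 0.0]
wrist_force: [-0.1, -0.3, 1.3]
grip_width: 0.0333
finger_force: 25.1
```

Contact begins at TCP z = 0.115, which matches the estimate. I'll release gently and retreat.

jog_arm --pt "0 0 0 0 0 0" --pt "0 0 0 0 0 0" --pt "0 0 0 0 0 0" --jaw 52

```text
clock: 7.42
eef_pos: [0.5909, -0.0901, 0.1148]
ee_rot: [0.119, 0.993, 0.0, -0.0]
wrist_force: [0.6, -0.4, -0.0]
grip_width: 0.0519
finger_force: 0.0
```

jog_arm --pt "0 0 -0.2 0 0 0" --pt "0 0 -0.4 0 0 0" --pt "0 0 -0.6 0 0 0" --pt "0 0 -0.6 0 0 0" --pt "0 0 0 0 0 0"

```text
clock: 8.05
eef_pos: [0.5933, -0.0907, 0.2553]
ee_rot: [0.119, 0.993, 0.0, 0.005]
wrist_force: [0.6, -0.0, -0.1]
grip_width: 0.0518
finger_force: 0.0
```

jog_arm --pt "0.25 0.63 0 0 0 0" --pt "0.26 0.64 0 0 0 0" --pt "0.26 0.64 0 0 0 0" --pt "0.26 0.64 0 0 0 0" --pt "0.26 0.64 0 0 0 0" --jaw 85

```text
clock: 8.68
eef_pos: [0.5529, 0.1667, 0.25]
ee_rot: [0.119, 0.993, -0.0, -0.0]
wrist_force: [0.3, -0.2, 0.2]
grip_width: 0.0855
finger_force: 0.0
```

jog_arm --pt "0.26 0.64 0 0 0 0" --pt "0.26 0.64 0 0 0 0" --pt "0.26 0.63 0 0 0 0" --pt "0.25 0.61 0 0 0 0" --pt "0 0 0 0 0 0"

```text
clock: 9.3
eef_pos: [0.5204, 0.3723, 0.2492]
ee_rot: [0.115, 0.993, 0.001, -0.001]
wrist_force: [0.4, -0.1, -0.5]
grip_width: 0.085
finger_force: 0.0
```

jog_arm --pt "0 0 0 0 0 -0.095" --pt "0 0 0 0 0 -0.095" --pt "0 0 0 0 0 -0.095" --pt "0 0 0 0 0 -0.095" --pt "0 0 0 0 0 -0.095"

```text
clock: 9.93
eef_pos: [0.5235, 0.3657, 0.2498]
ee_rot: [-0.253, 0.968, -0.0, -0.0]
wrist_force: [0.3, -0.0, 0.3]
grip_width: 0.0847
finger_force: 0.0
```

jog_arm --pt "0 0 0.6 0 0 0" --pt "0 0 0.6 0 0 0" --pt "0 0 0.4 0 0 0" --pt "0 0 0 0 0 0" --pt "0 0 0 0 0 0"

```text
clock: 10.55
eef_pos: [0.5241, 0.3671, 0.1312]
ee_rot: [-0.251, 0.968, 0.0, 0.001]
wrist_force: [0.1, 0.1, 0.3]
grip_width: 0.0852
finger_force: 0.0
```

```bash
python3 - <<'E'
from h import *
s=robot.observe(); print(s['eef_pos'],s['ee_rot'],s['q'],s['clock'])
np.save("s4.npy",np.r_[s['eef_pos'],s['ee_rot']])
im=robot.camera("wrist"); cv2.imwrite("pics/w4.png",im)
E
```

```text
[0.52410495 0.36708216 0.13122873] [-2.50611350e-01  9.68087386e-01  1.97351861e-04  8.51642998e-04] [-0.63739306  0.58799307 -0.03560261  1.71785045  0.02708633  0.83450562
  1.39224177] 10.55
```

View pics/w4.png

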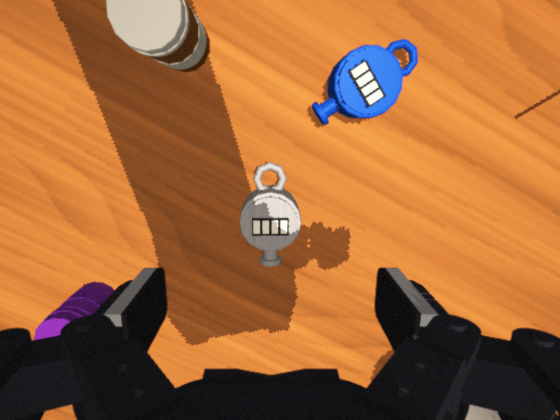

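Well aligned: counter face centre at (270,222), ring straight up (270,172), plunger straight down (271,260).

```bash
python3 - <<'E'
from h import *
a=np.load("s4.npy"); s=dict(eef_pos=a[:3],ee_rot=a[3:]); i,T=T_of("wrist",s)
p=onz(i,T,270,222,.03); q=onz(i,T,270,172,.015); r=onz(i,T,271,262,.015)
it,Tt=T_of("top"); print(cross(ray(i,T,270,222),ray(it,Tt,126.6,218.6)))
M=R.from_quat(s['ee_rot']).as_matrix(); print(p,(M.T@(r-q)),M.T@(np.array([p[0],p[1],.024])-s['eef_pos'])/.075)
E
```

```text
(array([0.52619739, 0.36731695, 0.01926111]), np.float64(0.0019735891765903135))
[0.52412913 0.36649088 0.03      ] [-0.066083    0.00074954  0.00011547] [ 0.00604247 -0.00698598  1.42970838]
```

jog_arm --pt "0 -0.01 0.5 0 0 0" --pt "0 0 0.5 0 0 0" --pt "0 0 0.3 0 0 0" --pt "0 0 0.1 0 0 0" --pt "0 0 0 0 0 0"

```text
clock: 11.22
eef_pos: [0.5241, 0.3669, 0.0256]
ee_rot: [-0.251, 0.968, 0.0, 0.0]
wrist_force: [-0.1, 0.4, 0.6]
grip_width: 0.0849
finger_force: 0.0
```

jog_arm --pt "0 0 0 0 0 0" --pt "0 0 0 0 0 0" --pt "0 0 0 0 0 0" --pt "0 0 0 0 0 0" --pt "0 0 0 0 0 0" --jaw 32 --grip_force 40

```text
clock: 11.85
eef_pos: [0.5242, 0.3669, 0.026]
ee_rot: [-0.251, 0.968, 0.0, 0.001]
wrist_force: [-1.1, -0.5, 6.4]
grip_width: 0.0406
finger_force: 40.6
```

jog_arm --pt "0 0 -0.2 0 0 0" --pt "0 0 -0.3 0 0 0" --pt "0 0 0 0 0 0"

```text
clock: 12.22
eef_pos: [0.5251, 0.3676, 0.0654]
ee_rot: [-0.251, 0.968, 0.001, 0.002]
wrist_force: [0.4, -0.0, -1.5]
grip_width: 0.0407
finger_force: 40.6
```

jog_arm --pt "0 0 -0.5 0 0 0" --pt "0 0 -0.7 0 0 0" --pt "0 0 -0.7 0 0 0" --pt "0 0 -0.5 0 0 0" --pt "0 0 0 0 0 0"

```text
clock: 12.85
eef_pos: [0.525, 0.3675, 0.2463]
ee_rot: [-0.251, 0.968, 0.001, 0.003]
wrist_force: [0.3, 0.2, -0.7]
grip_width: 0.0409
finger_force: 40.8
```

jog_arm --pt "0 0 0 0 0 0.08" --pt "0 0 0 0 0 0.08" --pt "0 0 0 0 0 0.08" --pt "0 0 0 0 0 0.08" --pt "0 0 0 0 0 0.08"

```text
clock: 13.48
eef_pos: [0.5228, 0.3659, 0.2406]
ee_rot: [0.063, 0.998, -0.001, -0.001]
wrist_force: [1.0, 0.5, -1.1]
grip_width: 0.0405
finger_force: 40.8
```

jog_arm --pt "-0.08 -0.35 0 0 0 0" --pt "-0.15 -0.69 0 0 0 0" --pt "-0.15 -0.69 0 0 0 0" --pt "-0.15 -0.69 0 0 0 0" --pt "-0.15 -0.69 0 0 0 0"

```text
clock: 14.1
eef_pos: [0.5452, 0.1268, 0.241]
ee_rot: [0.06, 0.998, -0.0, -0.001]
wrist_force: [-0.1, -0.2, -1.3]
grip_width: 0.0408
finger_force: 40.8
```

jog_arm --pt "-0.15 -0.69 0 0 0 0" --pt "-0.15 -0.69 0 0 0 0" --pt "-0.15 -0.69 0 0 0 0" --pt "-0.15 -0.69 0 0 0 0" --pt "-0.15 -0.69 0 0 0 0"

```text
clock: 14.72
eef_pos: [0.5698, -0.1363, 0.241]
ee_rot: [0.06, 0.998, 0.0, -0.001]
wrist_force: [0.3, -0.0, -1.0]
grip_width: 0.0405
finger_force: 40.8
```

jog_arm --pt "-0.15 -0.69 0 0 0 0" --pt "-0.09 -0.35 0 0 0 0" --pt "0 0 0 0 0 0" --pt "0 0 0 0 0 0"

```text
clock: 15.22
eef_pos: [0.5786, -0.2131, 0.2412]
ee_rot: [0.06, 0.998, 0.001, -0.001]
wrist_force: [-0.3, 0.4, -0.4]
grip_width: 0.0407
finger_force: 40.9
```

```bash
python3 - <<'E'
from h import *
s=robot.observe(); print(s['eef_pos'],s['ee_rot'],s['q'],s['grip_width'],s['wrist_force'])
np.save("s5.npy",np.r_[s['eef_pos'],s['ee_rot']])
im=robot.camera("wrist"); cv2.imwrite("pics/w5.png",im)
E
```

```text
[ 0.57861404 -0.21305676  0.24121591] [ 5.99860723e-02  9.98198462e-01  6.52824120e-04 -1.03739880e-03] [ 0.07594889  0.4282309   0.29439831  1.71533798 -0.14255365  1.02132327
  1.87094098] 0.04066649333456611 [-0.32502676  0.38544946 -0.40651729]
```

View pics/w5.png

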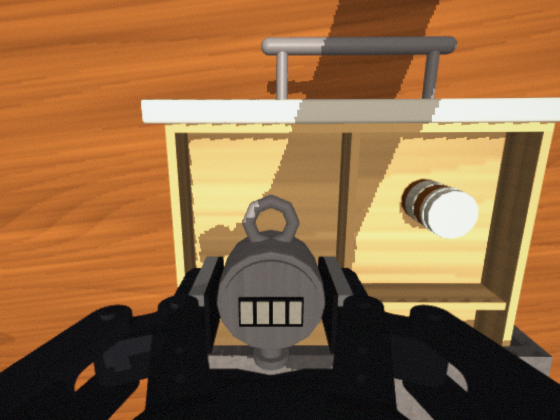

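The vial stands in the left bay (440,210), and the counter is centred laterally over the right bay (rim from 183 to 345, counter at 270). Descend.

jog_arm --pt "0 -0.03 0.4 0 0 0" --pt "0 0 0.6 0 0 0" --pt "0 0 0.5 0 0 0" --pt "0 0 0.2 0 0 0" --pt "0 0 0 0 0 0"

```text
clock: 15.9
eef_pos: [0.5787, -0.2157, 0.1144]
ee_rot: [0.06, 0.998, 0.0, -0.001]
wrist_force: [0.1, -0.2, -0.8]
grip_width: 0.0406
finger_force: 40.9
```

jog_arm --pt "0 0 0.05 0 0 0" --pt "0 0 0 0 0 0" --pt "0 0 0 0 0 0"

```text
clock: 16.27
eef_pos: [0.5793, -0.2168, 0.1121]
ee_rot: [0.061, 0.998, -0.0, 0.001]
wrist_force: [0.4, -0.4, -1.2]
grip_width: 0.041
finger_force: 40.9
```

jog_arm --pt "0 0 0.04 0 0 0" --pt "0 0 0 0 0 0" --pt "0 0 0 0 0 0"

```text
clock: 16.65
eef_pos: [0.5788, -0.2167, 0.1081]
ee_rot: [0.061, 0.998, 0.0, -0.0]
wrist_force: [0.7, -0.3, -2.0]
grip_width: 0.041
finger_force: 40.9
```

jog_arm --pt "0 0 0.025 0 0 0" --pt "0 0 0 0 0 0" --pt "0 0 0 0 0 0"

```text
clock: 17.02
eef_pos: [0.5788, -0.2167, 0.1062]
ee_rot: [0.061, 0.998, 0.0, -0.0]
wrist_force: [-0.5, -0.3, -1.5]
grip_width: 0.0404
finger_force: 41.0
```

Within about 1 mm of the floor, so I'll release here.

jog_arm --pt "0 0 0 0 0 0" --pt "0 0 0 0 0 0" --pt "0 0 0 0 0 0" --jaw 56

```text
clock: 17.4
eef_pos: [0.5789, -0.2168, 0.1065]
ee_rot: [0.061, 0.998, -0.0, 0.0]
wrist_force: [0.5, -0.6, -0.5]
grip_width: 0.0565
finger_force: 0.0
```

jog_arm --pt "0 0 -0.2 0 0 0" --pt "0 0 -0.4 0 0 0" --pt "0 0 -0.6 0 0 0" --pt "0 0 -0.6 0 0 0" --pt "0 0 0 0 0 0"

```text
clock: 18.02
eef_pos: [0.5811, -0.2178, 0.2468]
ee_rot: [0.061, 0.998, -0.001, 0.005]
wrist_force: [0.1, 0.7, -0.0]
grip_width: 0.056
finger_force: 0.0
```

jog_arm --pt "0 0 0 0 0 0" --pt "0 0 0 0 0 0" --pt "0 0 0 0 0 0"

```text
clock: 18.4
eef_pos: [0.5783, -0.2165, 0.2402]
ee_rot: [0.06, 0.998, 0.0, -0.001]
wrist_force: [0.1, -0.2, 0.2]
grip_width: 0.0562
finger_force: 0.0
```

```bash
python3 - <<'E'
from h import *
s=robot.observe(); w=robot.camera("wrist"); t=robot.camera("scene"); cv2.imwrite("pics/end.png",np.hstack([cv2.resize(w,(400,300)),cv2.resize(t[140:320,60:300],(400,300))]))
print(s['eef_pos'],s['ee_rot'])
E
```

```text
[ 0.57832351 -0.21653919  0.24021089] [ 6.04668664e-02  9.98169716e-01  1.49038435e-04 -9.77095181e-04]
```

View pics/end.png

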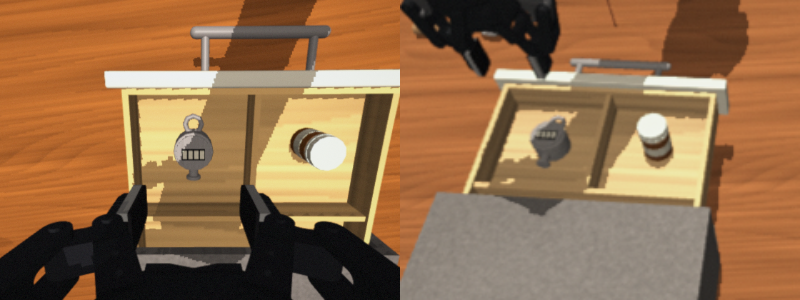

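The final views show the counter lying flat, face up, in the right bay at (193,150). The vial stands upright in the left bay at (320,150), the drawer hasn't moved and the gripper is clear.

```bash
python3 -c "
from bench import robot
print(robot.hand_in())"
```

```text
the job is handed in; nothing more can be done
None
```

The job is handed in (no verdict shown): the last pictures show the short vial upright in the front left compartment, the counter flat and face up in the front right one, both released, and the drawer still open where it was.

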